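Unfold the work holder's crank and clamp the coil form

TASK

Swing the folded crank handle of the little work holder in the drawer all the way up to its working position, and only then turn the crank clockwise until the brown coil form is held snugly between the jaws. Stop as soon as you feel it bite, because bakelite cracks if the crank is forced; leave the handle standing up and let go. Move the jaw only with the crank, and leave the other things in the drawer where they are.

Things in the scene. Friction and masses are not known exactly. Their poses are not given: they have to be found in the camera images.
- crank_axis (a point): Point on the vertical crank axis, at the top of the work holder's 66 x 74 mm grey gearbox, 26 mm above the drawer floor (floor at z = 0.008). The holder is screwed down; base plate 70 x 250 x 8 mm. y axis: along the plate to the jaws; z up. The steel crank arm (15 mm wide) spans 10 to 17 mm above this point and starts pointing to -y, away from the jaws.
- handle_hinge (a point): Hinge of the folding handle at the crank arm's end, 55 mm from the crank axis, 29 mm above point crank_axis. x: the level hinge axis; y: along the handle to its free end. Folded, the handle lies level over the arm, free end over the crank axis. Pinched from above, jaws closing along the hinge axis, it can be lifted part way; past about 50 deg it slips in the pads, so push its inner side outward to the stop.
- handle_grip (a point): Point on the handle's centre line, 38 mm from the hinge. The handle is a black plastic sleeve, 20 mm diameter, from 10 to 57 mm from the hinge, spinning freely on a steel core that ends 60 mm from the hinge, so it can be held with a fixed wrist while cranking.
- handle (a joint): Fold angle of the handle, rad: 0 = folded level along the arm, 1.571 = upright at its hard stop (working position). It starts between 0.03 and 0.4. The hinge is stiff (0.2 N m: about 5 N at the grip point) and stays where it is left.
- crank (a joint): Crank angle, rad: 0 at the start, grows clockwise seen from above; drives the jaw 9 mm per rad. Running empty takes about 5 N at the handle; biting, the pull rises 1 N per 6 N of clamping. The clamp must pass 10 N, never 80 N (13 N over running): a rise of 3 to 6 N is snug, 6 mm of handle travel go from bite to crack. Needs 0.5 to 0.95 turn; holds by friction when let go.
- jaw: Sliding steel jaw, 54 mm wide, 14 mm thick, top 39 mm above the drawer floor. Origin on its clamping face, at the base plate's underside. The crank drives it along the holder's y; it pushes the form against an equal fixed back stop whose face is set anywhere 146 to 170 mm from the crank axis and is not reported: the end of the turn must be felt.
- form: Brown bakelite plug-in coil form: upright cylinder, 34 mm diameter, 42 mm high, four 10 mm brass pins on top, loose on the 8 mm base plate between jaw and back stop. Origin at the centre of its underside, z along its axis. It need not be touched.
- multimeter: Bystander: blue multimeter, 82 x 160 x 34 mm, lying on the drawer floor near the left wall. Origin at the centre of its underside. The drawer walls rise 62 mm above its floor, the front panel 71 mm; the fixed desk board begins at x = 0.79, its top at z = 0.106.
- pump: Bystander: steel desoldering pump, 21 mm diameter, about 185 mm long along its y axis, lying on the drawer floor. Origin under its middle.
- hexset: Bystander: hex keys in a 34 x 75 x 18 mm black holder, keys reaching 60 mm past its -y end. Origin at the centre of its underside.
Not all that is in view belongs to the job. What is shaped like the form but orange is not meant.

How it is judged:
By the outcome, as a careful person would: the job done as asked, in the order asked, and still so for the second after the job is handed in, with the robot touching nothing.
It also fails if it takes over 72 s, if anything falls off the work surface, if the arm or the gripper's body presses on something with over 40 N, if the wrist force passes 120 N, or if a joint passes its speed limit or range.

ROBOT

A 6-joint arm with a two-finger parallel gripper is mounted at the origin on the work surface. World frame = base frame: x ahead of the robot, y to its left, z up, the work surface at z = 0. Lengths are in m, angles in rad, forces in N, time in s.
With the tool pointing down it reaches from about 0.35 to 0.85 m from the base axis. Payload 8.1 kg.
Tool frame: the origin (TCP) lies midway between the tips of the shut fingers; the grasp point (between the pads) lies 19 mm behind it; z points along the fingers, y is the direction in which the jaws open and shut (so a half turn about z gives the same grasp; the last joint's range is limited). The gripper opens to 93 mm and grips with 3 to 60 N. Pads are 15 mm wide; open, the fingers measure 128 mm over their backs; the gripper's body (75 mm by 188 mm) begins 65 mm behind the grasp point.
Start: joints at [1.101, 0.13, 1.488, -0, 1.523, -0.085], TCP at [0.225, 0.556, 0.219] pointing down, gripper open.
Joint ranges: [-2.96, 2.96], [-0.89, 2.26], [0.02, 2.5], [-1.34, 4.48], [0, 2.73], [-2.66, 2.66]. Speed limits (rad/s): [2.39, 2.39, 2.79, 3.14, 3.14, 3.14].

INTERFACE

Orientations are given as a 3x3 rotation matrix whose columns are the frame's x, y, z axes.
In Python, from cell import ctrl gives the robot as it stands.
- The arm moves only by the shell command python3 -m handwheel 'ROWS'. ROWS is JSON, a list of rows, each an object of numbers: "dx", "dy", "dz": the shift along the tool's x, y, z in mm; "turn": the turn about the tool's z in degrees; "jaw": the finger opening in mm, from 0 to 93. A call has 1 to 10 rows; each row is the pose to reach, as a shift and turn from the pose commanded when the call began, along the tool's axes at that moment; what a row does not reach only later rows make up. A row lasts 1/12 s, in which the tool goes at most 41.7 mm and 7.16 degrees, less where a joint would pass 70% of its speed; a pose out of reach is approached as far as the arm can. A call with a gripper value outside its range is refused whole. The fingers move at their own pace and stop on an object; the grip force is fixed at half the most. Time passes only in rows, so rows that repeat a pose let the fingers close. It gives the time, the measured TCP pose, the force and the opening at its end, in the units of the state.
- ctrl.get_obs(): the state, without advancing time (a new reading comes with each control period).
- ctrl.grab_frame(name): name is "scene" or "top"; returns a dict with "frame" (420x560x3 uint8, blue, green, red), "vertical_fov" (degrees; the focal length in pixels is half the picture's height over the tangent of half this angle, whatever the lens; pixels are square), "cx", "cy" (the principal point, pixels), "rvec" (rotation vector, rad) and "tvec" (3), from world to camera coordinates, as OpenCV has them. Camera axes: x right, y down, z forward; pixel columns grow to the right and rows downward; lengths in m; the calibration is good to about 2 mm. A picture is of the moment at which its call begins. There is no depth.
- ctrl.hand_in(): hands the job in, once; it reports no verdict.
The state is a dict: "time_s": time; "joint_pos": joint angles; "joint_vel": joint speeds; "tau": joint torques, N m; "eef_pos": TCP position; "tcp_rot": TCP orientation; "ft_force": force on the tool from outside, world axes, zero at the start; "ft_torque": the same for the moment, N m; "opening": finger opening in m.
Only numpy, scipy, OpenCV 4.12 (cv2) and the standard library are available. Lean on these libraries where they do the work, as an engineer would, in place of code of your own. Each camera call takes 0.05 s, during which the arm holds its last target.

## Working session

There is one attempt and no reset: what is moved stays moved. The work goes in short steps, Python scripts to look and compute and a shell command to move; the robot and the scene stay as the last step left them, time stands still between calls to the robot, and variables do not carry over. Pictures are saved under pics/ and viewed, and the job is handed in when it is done.

```bash
ls; mkdir -p pics; python3 - <<'E'
from cell import ctrl
import cv2,numpy as np
o=ctrl.get_obs()
for k,v in o.items(): print(k,np.round(v,4).tolist())
for n in("scene","top"):
    d=ctrl.grab_frame(n); cv2.imwrite(f"pics/{n}0.png",d["frame"])
    print(n,{k:np.round(v,4).tolist() for k,v in d.items() if k!="frame"})
E
```

```text
pics
time_s 0.0
joint_pos [1.1006, 0.1311, 1.4893, 0.0, 1.523, -0.0854]
joint_vel [-0.0001, -0.0014, 0.0017, -0.0002, 0.001, 0.0019]
tau [0.0016, -55.985, -49.1759, 0.0769, 0.0353, -0.0002]
eef_pos [0.225, 0.5556, 0.2176]
tcp_rot [[-0.9269, 0.3754, -0.0008], [0.3754, 0.9269, -0.0016], [0.0002, -0.0018, -1.0]]
ft_force [0.4199, -0.8285, 0.0196]
ft_torque [-0.0031, 0.0302, -0.0182]
opening 0.0929
scene {'vertical_fov': 50.3501, 'cx': 275.6518, 'cy': 211.1309, 'rvec': [1.9756, 1.8585, -0.4955], 'tvec': [-0.0463, -0.3386, 1.2418]}
top {'vertical_fov': 47.4395, 'cx': 281.9283, 'cy': 211.3612, 'rvec': [2.1899, -2.147, 0.082], 'tvec': [0.0261, 0.447, 1.3144]}
```

View pics/scene0.png

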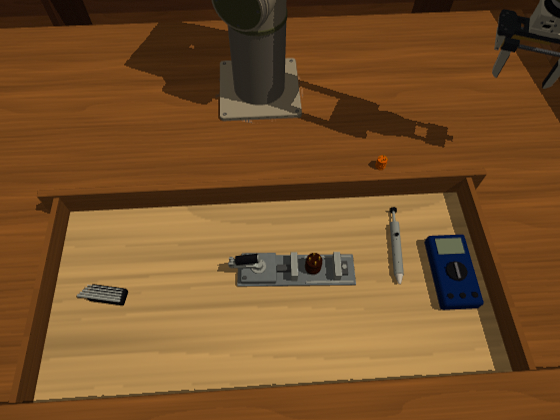

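View pics/top0.png

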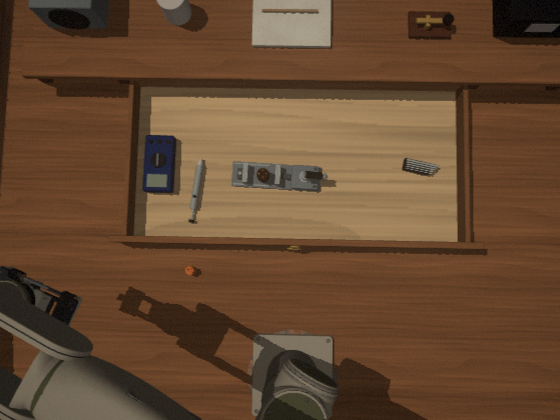

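```bash
python3 - <<'E'
import cv2,numpy as np
a=cv2.imread("pics/scene0.png")[235:300,205:375]; b=cv2.imread("pics/top0.png")[145:205,220:340]
a=cv2.resize(a,None,fx=4.7,fy=4.7,interpolation=cv2.INTER_CUBIC)
b=cv2.resize(b,None,fx=4.7,fy=4.7,interpolation=cv2.INTER_CUBIC)
b=cv2.copyMakeBorder(b,0,0,0,a.shape[1]-b.shape[1],cv2.BORDER_CONSTANT)
cv2.imwrite("pics/c0.png",np.vstack([a,b]))
E
```

```text
(no output)
```

View pics/c0.png

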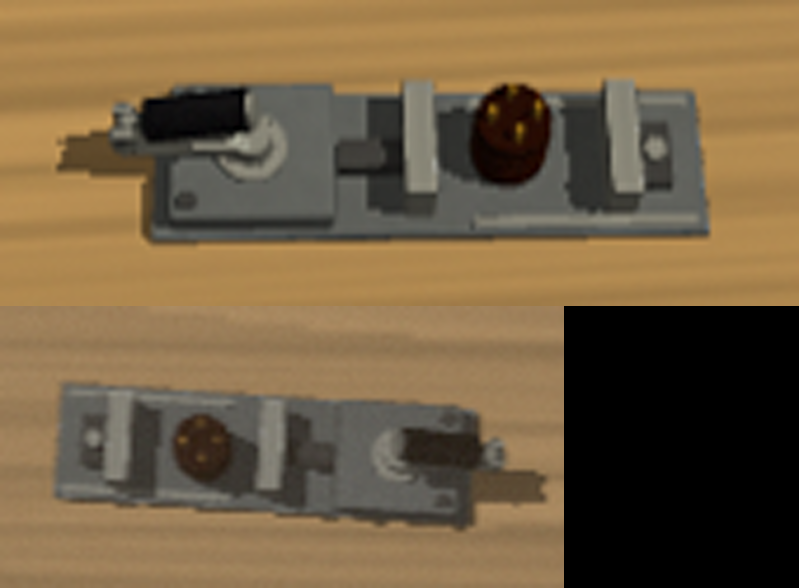

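```bash
cat > h.py <<'E'
import numpy as np,cv2
C={'scene':(50.3501,275.6518,211.1309,[1.9756,1.8585,-.4955],[-.0463,-.3386,1.2418]),'top':(47.4395,281.9283,211.3612,[2.1899,-2.147,.082],[.0261,.447,1.3144])}
def cam(n):
    f,cx,cy,r,t=C[n]; f=210/np.tan(np.radians(f/2)); return np.array([[f,0,cx],[0,f,cy],[0,0,1]]),cv2.Rodrigues(np.array(r))[0],np.array(t)
def ray(n,uv,z):
    K,R,t=cam(n); d=R.T@np.linalg.solve(K,[uv[0],uv[1],1]); c=-R.T@t; return c+d*(z-c[2])/d[2]
def proj(n,p):
    K,R,t=cam(n); q=K@(R@np.array(p)+t); return q[:2]/q[2]
def tri(a,b):
    P=[cam(n)[0]@np.c_[cam(n)[1],cam(n)[2]] for n in('scene','top')]
    x=cv2.triangulatePoints(P[0],P[1],np.array(a,float),np.array(b,float)).ravel(); return x[:3]/x[3]
def cs(u,v): return (205+(u+.5)/4.7-.5,235+(v+.5)/4.7-.5)
def ct(u,v): return (220+(u+.5)/4.7-.5,145+(v-306+.5)/4.7-.5)
E
python3 - <<'E'
from h import *
np.set_printoptions(precision=4,suppress=True)
for n,s in (('plate+x+y',(708,235)),('plate-x+y',(697,93)),('plate+x-y',(150,240))): print(n,ray('scene',cs(*s),.016))
for n,s in (('plate+x+y',(65,383)),('plate-x+y',(57,497)),('plate+x-y',(480,410)),('-x-y',(470,525))): print('top',n,ray('top',ct(*s),.016))
for n,s in (('box-x+y',(332,85)),('+x+y',(332,220)),('+x-y',(168,222)),('-x-y',(170,86))): print(n,ray('scene',cs(*s),.034))
print('disc',tri(cs(250,147),ct(392,453)), ray('scene',cs(250,147),.044),ray('top',ct(392,453),.044))
for n,s in (('hinge',((122,126),(492,453))),('free',((250,108),(395,445))),('jaw-x,-y',((404,82),(282,488))),('jaw+x+y',((437,192),(262,402))),('form top',((513,108),(202,440))),('bs +x -y',((612,192),(132,392))),('bs -x +y',((633,82),(105,478)))):
    print(n,tri(cs(*s[0]),ct(*s[1])))
E
```

```text
plate+x+y [0.5908 0.1769 0.016 ]
plate-x+y [0.5216 0.1824 0.016 ]
plate+x-y [ 0.5781 -0.0719  0.016 ]
top plate+x+y [0.5874 0.1753 0.016 ]
top plate-x+y [0.518 0.178 0.016]
top plate+x-y [ 0.5754 -0.0748  0.016 ]
top -x-y [ 0.5057 -0.0697  0.016 ]
box-x+y [0.5156 0.0132 0.034 ]
+x+y [0.5805 0.0092 0.034 ]
+x-y [ 0.5771 -0.0627  0.034 ]
-x-y [ 0.5117 -0.0603  0.034 ]
disc [ 0.5449 -0.0234  0.0364] [ 0.5481 -0.0252  0.044 ] [ 0.5437 -0.0216  0.044 ]
hinge [ 0.542  -0.0796  0.0605]
free [ 0.5432 -0.0232  0.0747]
jaw-x,-y [0.5215 0.0437 0.046 ]
jaw+x+y [0.5732 0.0556 0.0413]
form top [0.5458 0.0896 0.0654]
bs +x -y [0.5778 0.1324 0.0412]
bs -x +y [0.5261 0.1476 0.0424]
```

```bash
cat >> h.py <<'E'
Y=np.array([.05,.99875,0]);X=np.array([.99875,-.05,0]);Zv=np.array([0,0,1.])
Cax=np.array([.5447,-.0240,.034])
def sleeve(th,c=Cax,arm=None):
    a=-Y if arm is None else arm
    H=c+55e-3*a+.029*Zv; d=np.cos(th)*(-a)+np.sin(th)*Zv; n1=np.cross(a,Zv); n2=np.cross(d,n1)
    P=[]
    for s in(.010,.057):
        for k in np.linspace(0,2*np.pi,40): P.append(H+d*s+.01*(np.cos(k)*n1+np.sin(k)*n2))
    return P
E
python3 - <<'E'
from h import *
for th in (.03,.15,.27,.4):
  r=[]
  for n,box,col in (('scene',(235,300,205,375),0),('top',(145,205,220,340),0)):
    im=cv2.imread(f"pics/{n}0.png")[box[0]:box[1],box[2]:box[2]+80 if n=='scene' else box[3]]
    if n=='top': im=im[:, 40:]
    ox=box[2]+(40 if n=='top' else 0)
    im=cv2.resize(im,(400 ,int(im.shape[0]*400/im.shape[1])),interpolation=cv2.INTER_CUBIC)[60:280]
    pts=np.array([proj(n,p) for p in sleeve(th)]); pts=((pts-[ox,box[0]]+.5)*5-.5-[0,60]).astype(np.int32)
    cv2.polylines(im,[cv2.convexHull(pts)],True,(0,255,0),1)
    r.append(cv2.resize(im,(400,140)) if 0 else im[:150])
  h=np.hstack(r); cv2.putText(h,str(th),(5,145),0,.5,(0,0,255))
  out=h if th==.03 else np.vstack([out,h])
cv2.imwrite("pics/fold.png",out)
E
```

```text
(no output)
```

View pics/fold.png

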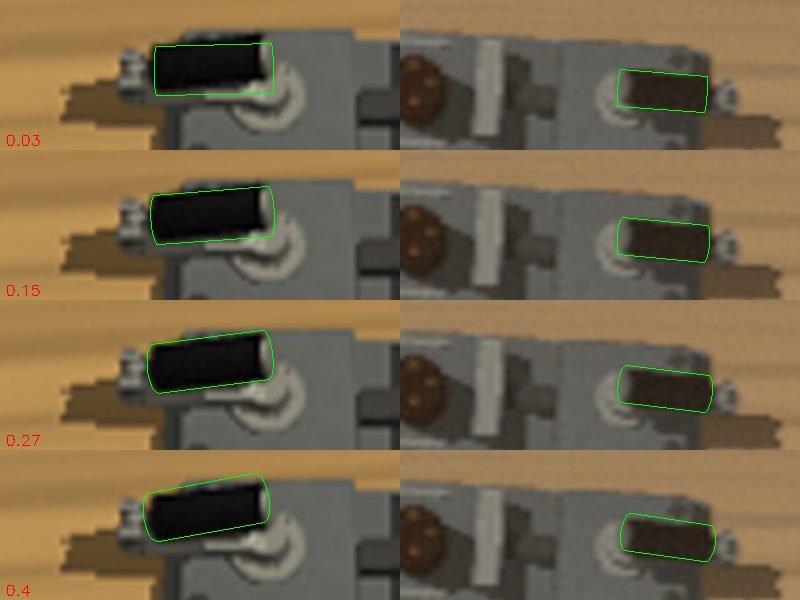

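```bash
python3 -m handwheel '[{"dx":-10,"dy":-8,"turn":3},{"dx":-30,"dy":-25,"turn":9},{"dx":-55,"dy":-46,"turn":16},{"dx":-85,"dy":-71,"turn":23},{"dx":-115,"dy":-96,"turn":30},{"dx":-145,"dy":-121,"turn":37},{"dx":-175,"dy":-146,"turn":44},{"dx":-205,"dy":-171,"turn":51},{"dx":-235,"dy":-196,"turn":58},{"dx":-260,"dy":-217,"turn":65}]'
```

```text
invalid input at $[0]: expected keys dx, dy, dz, turn, jaw
```

```bash
python3 -m handwheel '[{"dx":-10,"dy":-8,"dz":0,"turn":3,"jaw":93},{"dx":-30,"dy":-25,"dz":0,"turn":9,"jaw":93},{"dx":-55,"dy":-46,"dz":0,"turn":16,"jaw":93},{"dx":-85,"dy":-71,"dz":0,"turn":23,"jaw":93},{"dx":-115,"dy":-96,"dz":0,"turn":30,"jaw":93},{"dx":-145,"dy":-121,"dz":0,"turn":37,"jaw":93},{"dx":-175,"dy":-146,"dz":0,"turn":44,"jaw":93},{"dx":-205,"dy":-171,"dz":0,"turn":51,"jaw":93},{"dx":-235,"dy":-196,"dz":0,"turn":58,"jaw":93},{"dx":-260,"dy":-217,"dz":0,"turn":65,"jaw":93}]'
cat > d.py <<'E'
import sys
from cell import ctrl
from h import *
o=ctrl.get_obs(); R=np.array(o['tcp_rot']); p=np.array(o['eef_pos'])
print('t',o['time_s'],'tcp',np.round(p,4),'yang',np.degrees(np.arctan2(R[1,1],R[0,1])).round(2),'F',np.round(o['ft_force'],2),'op',round(o['opening']*1e3,1), 'j6',round(o['joint_pos'][5],2))
if len(sys.argv)>3:
    t=np.array([float(x) for x in sys.argv[1:4]]); print('tool mm',np.round(1e3*R.T@(t-p),1))
E
python3 d.py .5437 -.0418 .150
```

```text
time_s: 0.93
eef_pos: [0.3853, 0.2551, 0.2184]
tcp_rot: [[-0.045, 0.999, -0.0], [0.999, 0.045, -0.001], [-0.001, -0.0, -1.0]]
ft_force: [1.1, 0.9, -0.8]
opening: 0.0929
t 0.9333 tcp [0.3853 0.2551 0.2184] yang 2.58 F [ 1.05  0.86 -0.76] op 92.9 j6 0.43
tool mm [-303.7  144.9   68.5]
```

```bash
python3 -m handwheel '[{"dx":-33,"dy":16,"dz":0,"turn":3,"jaw":93},{"dx":-66,"dy":32,"dz":0,"turn":6,"jaw":93},{"dx":-100,"dy":48,"dz":5,"turn":6,"jaw":93},{"dx":-134,"dy":64,"dz":15,"turn":6,"jaw":93},{"dx":-168,"dy":80,"dz":27,"turn":6,"jaw":93},{"dx":-202,"dy":96,"dz":40,"turn":6,"jaw":93},{"dx":-236,"dy":112,"dz":52,"turn":6,"jaw":93},{"dx":-268,"dy":128,"dz":62,"turn":6,"jaw":93},{"dx":-290,"dy":140,"dz":68,"turn":6,"jaw":93},{"dx":-302,"dy":144,"dz":68,"turn":6,"jaw":93}]'
python3 d.py .5437 -.0418 .053
```

```text
time_s: 1.77
eef_pos: [0.5439, -0.0395, 0.1483]
tcp_rot: [[0.056, 0.998, -0.003], [0.998, -0.056, -0.0], [-0.0, -0.003, -1.0]]
ft_force: [0.8, -0.3, 0.3]
opening: 0.0933
t 1.7667 tcp [ 0.5439 -0.0395  0.1483] yang -3.19 F [ 0.79 -0.33  0.28] op 93.3 j6 -0.11
tool mm [-2.3  0.3 95.3]
```

```bash
python3 -m handwheel '[{"dx":-2,"dy":0,"dz":20,"turn":0,"jaw":93},{"dx":-2,"dy":0,"dz":45,"turn":0,"jaw":93},{"dx":-2,"dy":0,"dz":65,"turn":0,"jaw":80},{"dx":-2,"dy":0,"dz":80,"turn":0,"jaw":60},{"dx":-2,"dy":0,"dz":90,"turn":0,"jaw":50},{"dx":-2,"dy":0,"dz":95,"turn":0,"jaw":40},{"dx":-2,"dy":0,"dz":95,"turn":0,"jaw":35},{"dx":-2,"dy":0,"dz":95,"turn":0,"jaw":35}]'
python3 - <<'E'
from cell import ctrl
from h import *
r=[]
for n,b in(('scene',(200,310,190,330)),('top',(120,220,250,377))):
    f=ctrl.grab_frame(n)['frame'][b[0]:b[1],b[2]:b[3]]
    r.append(cv2.resize(f,(400,315),interpolation=cv2.INTER_CUBIC))
cv2.imwrite("pics/g1.png",np.hstack(r))
E
python3 d.py .5437 -.0418 .053
```

```text
time_s: 2.43
eef_pos: [0.5444, -0.0386, 0.0564]
tcp_rot: [[0.053, 0.999, 0.001], [0.999, -0.053, -0.0], [-0.0, 0.001, -1.0]]
ft_force: [0.3, -0.3, -0.4]
opening: 0.0574
t 2.5333 tcp [ 0.5451 -0.0388  0.0571] yang -3.04 F [ 0.56  0.03 -0.46] op 49.7 j6 -0.11
tool mm [-3.1 -1.2  4.1]
```

View pics/g1.png

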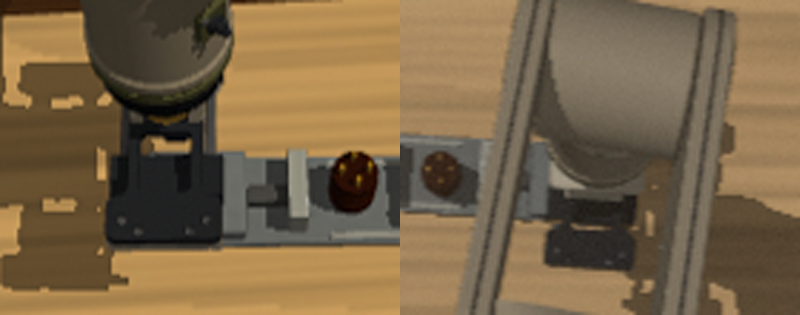

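The hand hides the handle in both views (the fingers straddle it); the form and jaw are still in place. I'll correct the small offset and close.

```bash
python3 -m handwheel '[{"dx":-3,"dy":-1,"dz":3,"turn":0,"jaw":35},{"dx":-3,"dy":-1,"dz":3,"turn":0,"jaw":25},{"dx":-3,"dy":-1,"dz":3,"turn":0,"jaw":10},{"dx":-3,"dy":-1,"dz":3,"turn":0,"jaw":10},{"dx":-3,"dy":-1,"dz":3,"turn":0,"jaw":10},{"dx":-3,"dy":-1,"dz":3,"turn":0,"jaw":10},{"dx":-3,"dy":-1,"dz":3,"turn":0,"jaw":10}]'
python3 d.py .5437 -.0418 .053
```

```text
time_s: 3.12
eef_pos: [0.5435, -0.0418, 0.053]
tcp_rot: [[0.053, 0.999, 0.001], [0.999, -0.053, -0.0], [-0.0, 0.001, -1.0]]
ft_force: [3.9, -0.0, -0.9]
opening: 0.0192
t 3.1167 tcp [ 0.5435 -0.0418  0.053 ] yang -3.05 F [ 3.92 -0.04 -0.91] op 19.2 j6 -0.12
tool mm [-0.   0.2 -0. ]
```

```bash
python3 -m handwheel '[{"dx":-0.5,"dy":0.5,"dz":-2,"turn":0,"jaw":10},{"dx":-1.2,"dy":0.8,"dz":-4.1,"turn":0,"jaw":10},{"dx":-2,"dy":0.8,"dz":-6,"turn":0,"jaw":10},{"dx":-2.7,"dy":0.8,"dz":-7.6,"turn":0,"jaw":10},{"dx":-3.6,"dy":0.8,"dz":-9.3,"turn":0,"jaw":10},{"dx":-4.5,"dy":0.8,"dz":-11,"turn":0,"jaw":10},{"dx":-5.6,"dy":0.8,"dz":-12.6,"turn":0,"jaw":10},{"dx":-6.7,"dy":0.8,"dz":-14.1,"turn":0,"jaw":10}]'
python3 d.py .5437 -.0418 .053
python3 -m handwheel '[{"dx":-1.2,"dy":0,"dz":-1.5,"turn":0,"jaw":10},{"dx":-2.5,"dy":0,"dz":-3,"turn":0,"jaw":10},{"dx":-3.5,"dy":0,"dz":-4,"turn":0,"jaw":10},{"dx":-4.5,"dy":0,"dz":-5,"turn":0,"jaw":10},{"dx":-4.5,"dy":0,"dz":-5,"turn":0,"jaw":10}]'
python3 d.py .5437 -.0418 .053
```

```text
time_s: 3.78
eef_pos: [0.5431, -0.0473, 0.0657]
tcp_rot: [[0.053, 0.999, -0.0], [0.999, -0.053, 0.002], [0.002, -0.001, -1.0]]
ft_force: [7.9, 4.6, -9.9]
opening: 0.0193
t 3.7833 tcp [ 0.5431 -0.0473  0.0657] yang -3.03 F [ 7.85  4.63 -9.94] op 19.3 j6 -0.13
tool mm [ 5.5  0.3 12.7]
time_s: 4.2
eef_pos: [0.5429, -0.0514, 0.0708]
tcp_rot: [[0.053, 0.999, -0.0], [0.999, -0.053, 0.003], [0.003, -0.001, -1.0]]
ft_force: [7.5, 6.2, -8.0]
opening: 0.019
t 4.2 tcp [ 0.5429 -0.0514  0.0708] yang -3.03 F [ 7.54  6.21 -7.98] op 19.0 j6 -0.14
tool mm [ 9.6  0.3 17.8]
```

```bash
python3 -m handwheel '[{"dx":0,"dy":0,"dz":0,"turn":0,"jaw":45},{"dx":0,"dy":0,"dz":0,"turn":0,"jaw":45},{"dx":0,"dy":0,"dz":0,"turn":0,"jaw":45},{"dx":0,"dy":0,"dz":-20,"turn":0,"jaw":45},{"dx":0,"dy":0,"dz":-50,"turn":0,"jaw":45},{"dx":10,"dy":0,"dz":-75,"turn":0,"jaw":40},{"dx":45,"dy":3,"dz":-80,"turn":0,"jaw":0},{"dx":80,"dy":3,"dz":-80,"turn":0,"jaw":0},{"dx":110,"dy":3,"dz":-80,"turn":0,"jaw":0},{"dx":115,"dy":3,"dz":-80,"turn":0,"jaw":0}]'
python3 - <<'E'
from cell import ctrl
from h import *
r=[]
for n,b in(('scene',(200,310,190,330)),('top',(120,220,250,377))):
    f=ctrl.grab_frame(n)['frame'][b[0]:b[1],b[2]:b[3]]
    r.append(cv2.resize(f,(400,315),interpolation=cv2.INTER_CUBIC))
cv2.imwrite("pics/g2.png",np.hstack(r))
E
python3 d.py .5437 -.0418 .053
```

```text
time_s: 5.03
eef_pos: [0.552, 0.0656, 0.1523]
tcp_rot: [[0.051, 0.999, 0.0], [0.999, -0.051, 0.001], [0.002, 0.0, -1.0]]
ft_force: [-0.1, 0.8, -0.7]
opening: 0.0179
t 5.1333 tcp [0.5518 0.0628 0.1517] yang -2.89 F [ 0.02  0.92 -0.02] op 9.8 j6 0.07
tool mm [-104.8   -2.8   98.8]
```

View pics/g2.png

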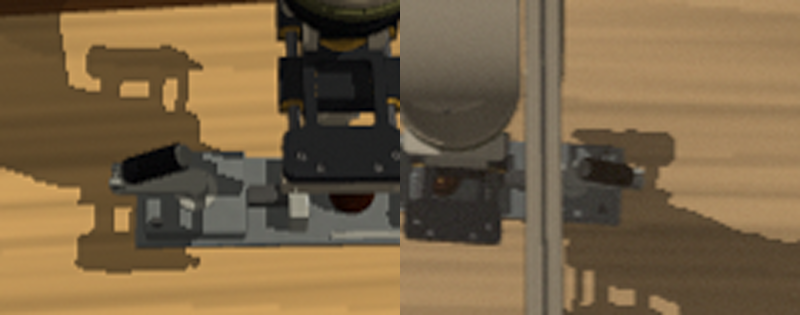

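```bash
cat > ov.py <<'E'
import sys
from cell import ctrl
from h import *
# usage: ov.py name th1,crank1 th2,crank2
r=[]
cams=[('scene',(210,300,200,300)),('top',(130,220,270,370))]
fr={n:ctrl.grab_frame(n)['frame'] for n,_ in cams}
rows=[]
for a in sys.argv[2:]:
    th,cr=map(float,a.split(',')); arm=-Y*np.cos(cr)-X*np.sin(cr)
    row=[]
    for n,b in cams:
        f=cv2.resize(fr[n][b[0]:b[1],b[2]:b[3]],None,fx=3.3,fy=3.3,interpolation=cv2.INTER_CUBIC)
        pts=np.array([proj(n,p) for p in sleeve(th,arm=arm)]); pts=((pts-[b[2],b[0]]+.5)*3.3-.5).astype(np.int32)
        cv2.polylines(f,[cv2.convexHull(pts)],True,(0,255,0),1); row.append(f)
    h=np.hstack(row); cv2.putText(h,a,(5,15),0,.5,(0,0,255)); rows.append(h)
cv2.imwrite(f"pics/{sys.argv[1]}.png",np.vstack(rows))
E
python3 ov.py ov1 .77,0 .77,.12
```

```text
(no output)
```

View pics/ov1.png

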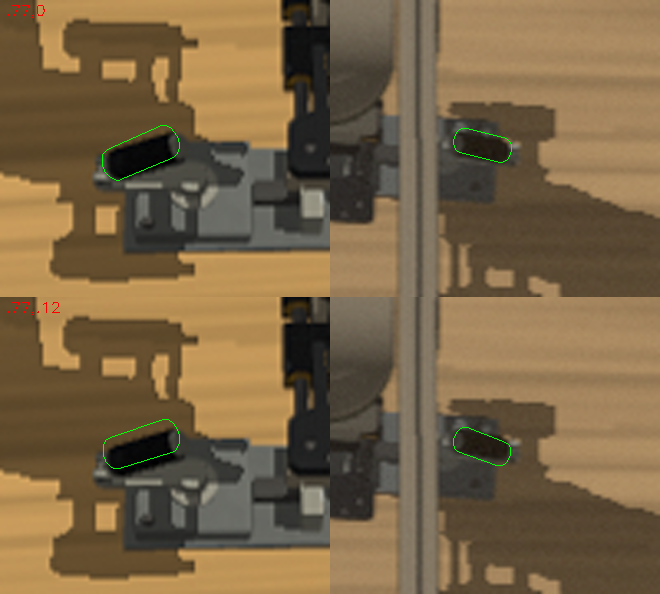

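```bash
python3 d.py .546 0 .075; python3 -m handwheel '[{"dx":-20,"dy":-1,"dz":5,"turn":0,"jaw":0},{"dx":-45,"dy":-2,"dz":20,"turn":0,"jaw":0},{"dx":-60,"dy":-3,"dz":40,"turn":0,"jaw":0},{"dx":-63,"dy":-3,"dz":60,"turn":0,"jaw":0},{"dx":-63,"dy":-3,"dz":72,"turn":0,"jaw":0},{"dx":-63,"dy":-3,"dz":76,"turn":0,"jaw":0},{"dx":-63,"dy":-3,"dz":76,"turn":0,"jaw":0}]'; python3 d.py .5447 -.024 .075
```

```text
t 5.2333 tcp [0.5519 0.0609 0.1516] yang -3.04 F [-0.26 -0.57 -1.05] op 2.7 j6 0.07
tool mm [-61.1  -2.7  76.6]
time_s: 5.82
eef_pos: [0.5447, -0.0014, 0.0745]
tcp_rot: [[0.054, 0.999, -0.003], [0.999, -0.054, 0.0], [0.0, -0.003, -1.0]]
ft_force: [-0.2, -0.5, -0.4]
opening: 0.0001
t 5.8167 tcp [ 0.5447 -0.0014  0.0745] yang -3.11 F [-0.19 -0.54 -0.44] op 0.1 j6 -0.04
tool mm [-22.5   1.2  -0.5]
```

```bash
python3 -m handwheel '[{"dx":-6,"dy":1,"dz":0,"turn":0,"jaw":0},{"dx":-12,"dy":1,"dz":0,"turn":0,"jaw":0},{"dx":-17,"dy":1,"dz":0,"turn":0,"jaw":0},{"dx":-22,"dy":1,"dz":0,"turn":0,"jaw":0},{"dx":-27,"dy":1,"dz":0,"turn":0,"jaw":0},{"dx":-31,"dy":1,"dz":0,"turn":0,"jaw":0},{"dx":-35,"dy":1,"dz":0,"turn":0,"jaw":0},{"dx":-38,"dy":1,"dz":0,"turn":0,"jaw":0},{"dx":-40,"dy":1,"dz":0,"turn":0,"jaw":0}]'; python3 d.py .5427 -.064 .075
```

```text
time_s: 6.57
eef_pos: [0.5489, -0.0313, 0.082]
tcp_rot: [[0.049, 0.999, 0.009], [0.999, -0.049, 0.014], [0.015, 0.008, -1.0]]
ft_force: [1.4, 6.0, 1.5]
opening: 0.0003
t 6.5667 tcp [ 0.5489 -0.0313  0.082 ] yang -2.83 F [1.39 6.04 1.46] op 0.3 j6 -0.12
tool mm [-33.1  -4.6   6.5]
```

```bash
python3 -m handwheel '[{"dx":0,"dy":0,"dz":0,"turn":0,"jaw":0},{"dx":0,"dy":0,"dz":0,"turn":0,"jaw":0}]'; python3 ov.py ov2 .9,0 1.1,0; python3 d.py .5427 -.064 .075
```

```text
time_s: 6.73
eef_pos: [0.5471, -0.039, 0.0787]
tcp_rot: [[0.051, 0.999, 0.005], [0.999, -0.051, 0.002], [0.002, 0.005, -1.0]]
ft_force: [1.0, 9.7, 6.5]
opening: 0.0002
t 6.8333 tcp [ 0.5467 -0.0396  0.0781] yang -2.97 F [1.04 8.45 5.4 ] op -0.1 j6 -0.12
tool mm [-24.6  -2.7   3.1]
```

View pics/ov2.png

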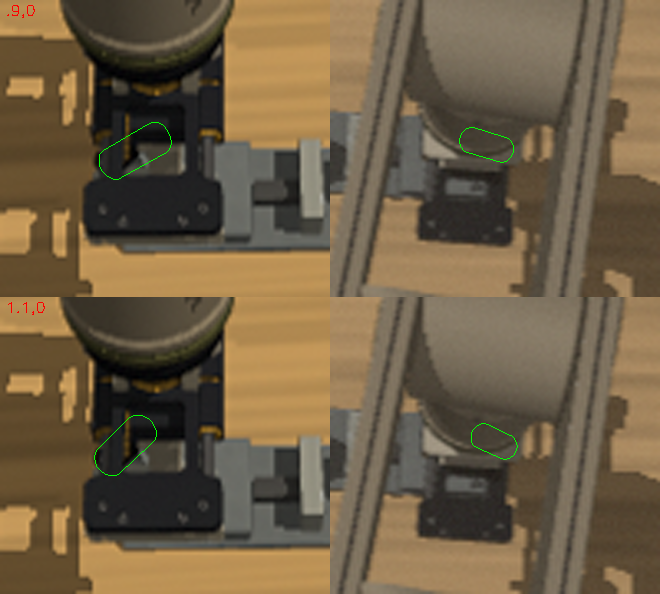

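```bash
python3 -m handwheel '[{"dx":-2,"dy":-1,"dz":1,"turn":0,"jaw":0},{"dx":-4,"dy":-1,"dz":1,"turn":0,"jaw":0},{"dx":-6,"dy":-1,"dz":1,"turn":0,"jaw":0},{"dx":-8,"dy":-1,"dz":1,"turn":0,"jaw":0},{"dx":-10,"dy":-1,"dz":1,"turn":0,"jaw":0},{"dx":-12,"dy":-1,"dz":1,"turn":0,"jaw":0},{"dx":-12,"dy":-1,"dz":1,"turn":0,"jaw":0},{"dx":-12,"dy":-1,"dz":1,"turn":0,"jaw":0}]'; python3 d.py .5427 -.064 .075
```

```text
time_s: 7.5
eef_pos: [0.544, -0.0527, 0.0761]
tcp_rot: [[0.053, 0.999, 0.002], [0.999, -0.053, 0.0], [0.0, 0.002, -1.0]]
ft_force: [1.0, 4.7, 2.8]
opening: 0.0002
t 7.5 tcp [ 0.544  -0.0527  0.0761] yang -3.04 F [0.99 4.68 2.79] op 0.2 j6 -0.14
tool mm [-11.3  -0.7   1. ]
```

```bash
python3 -m handwheel '[{"dx":-1,"dy":0,"dz":1,"turn":0,"jaw":0},{"dx":-2,"dy":0,"dz":1,"turn":0,"jaw":0},{"dx":-3,"dy":0,"dz":1,"turn":0,"jaw":0},{"dx":-4,"dy":0,"dz":1,"turn":0,"jaw":0},{"dx":-4,"dy":0,"dz":1,"turn":0,"jaw":0}]'; python3 d.py .5427 -.064 .075;  python3 -m handwheel '[{"dx":-1,"dy":0,"dz":0,"turn":0,"jaw":0},{"dx":-2,"dy":0,"dz":0,"turn":0,"jaw":0},{"dx":-3,"dy":0,"dz":0,"turn":0,"jaw":0},{"dx":-3,"dy":0,"dz":0,"turn":0,"jaw":0}]'; python3 d.py .5427 -.064 .075
```

```text
time_s: 7.92
eef_pos: [0.5432, -0.057, 0.0741]
tcp_rot: [[0.053, 0.999, 0.001], [0.999, -0.053, 0.0], [0.0, 0.001, -1.0]]
ft_force: [0.1, 4.2, 3.8]
opening: 0.0006
t 7.9167 tcp [ 0.5432 -0.057   0.0741] yang -3.04 F [0.07 4.2  3.81] op 0.6 j6 -0.15
tool mm [-7.  -0.1 -0.9]
time_s: 8.25
eef_pos: [0.5427, -0.0601, 0.0738]
tcp_rot: [[0.053, 0.999, 0.0], [0.999, -0.053, -0.0], [-0.0, 0.0, -1.0]]
ft_force: [0.7, 3.5, 3.7]
opening: 0.0005
t 8.25 tcp [ 0.5427 -0.0601  0.0738] yang -3.05 F [0.71 3.47 3.66] op 0.5 j6 -0.15
tool mm [-3.9  0.2 -1.2]
```

```bash
python3 -m handwheel '[{"dx":-1,"dy":0,"dz":0,"turn":0,"jaw":0},{"dx":-2,"dy":0,"dz":0,"turn":0,"jaw":0},{"dx":-2,"dy":0,"dz":0,"turn":0,"jaw":0}]'; python3 d.py;  python3 -m handwheel '[{"dx":-1,"dy":0,"dz":0,"turn":0,"jaw":0},{"dx":-2,"dy":0,"dz":0,"turn":0,"jaw":0},{"dx":-2,"dy":0,"dz":0,"turn":0,"jaw":0}]'; python3 d.py;python3 -m handwheel '[{"dx":-1,"dy":0,"dz":0,"turn":0,"jaw":0},{"dx":-2,"dy":0,"dz":0,"turn":0,"jaw":0},{"dx":-2,"dy":0,"dz":0,"turn":0,"jaw":0}]'; python3 d.py
```

```text
time_s: 8.5
eef_pos: [0.5427, -0.0611, 0.0738]
tcp_rot: [[0.053, 0.999, 0.0], [0.999, -0.053, 0.002], [0.002, 0.0, -1.0]]
ft_force: [-0.4, 8.9, 5.8]
opening: 0.0004
t 8.5 tcp [ 0.5427 -0.0611  0.0738] yang -3.04 F [-0.36  8.86  5.81] op 0.4 j6 -0.15
time_s: 8.75
eef_pos: [0.5426, -0.0616, 0.0738]
tcp_rot: [[0.053, 0.999, 0.0], [0.999, -0.053, 0.004], [0.004, 0.0, -1.0]]
ft_force: [0.4, 14.6, 5.9]
opening: -0.0
t 8.75 tcp [ 0.5426 -0.0616  0.0738] yang -3.03 F [ 0.36 14.62  5.92] op -0.0 j6 -0.16
time_s: 9.0
eef_pos: [0.5425, -0.062, 0.0737]
tcp_rot: [[0.052, 0.999, 0.0], [0.999, -0.052, 0.006], [0.006, -0.0, -1.0]]
ft_force: [1.7, 21.6, 6.1]
opening: 0.0005
t 9.0 tcp [ 0.5425 -0.062   0.0737] yang -3.0 F [ 1.69 21.58  6.12] op 0.5 j6 -0.16
```

```bash
python3 -m handwheel '[{"dx":10,"dy":0,"dz":0,"turn":0,"jaw":0},{"dx":20,"dy":0,"dz":-5,"turn":0,"jaw":0},{"dx":30,"dy":0,"dz":-30,"turn":0,"jaw":0},{"dx":50,"dy":0,"dz":-60,"turn":0,"jaw":30},{"dx":85,"dy":0,"dz":-75,"turn":0,"jaw":60},{"dx":120,"dy":0,"dz":-75,"turn":0,"jaw":60},{"dx":120,"dy":0,"dz":-75,"turn":0,"jaw":60}]'; python3 ov.py ov3 1.571,0; python3 d.py .542 -.0789 .150
```

```text
time_s: 9.58
eef_pos: [0.5496, 0.0585, 0.1506]
tcp_rot: [[0.05, 0.999, 0.003], [0.999, -0.05, 0.001], [0.001, 0.003, -1.0]]
ft_force: [-0.5, 0.3, -0.2]
opening: 0.0226
t 9.6833 tcp [0.5484 0.0546 0.1486] yang -2.9 F [ 0.53 -0.02  0.05] op 30.5 j6 0.06
tool mm [-133.6    0.4   -1.2]
```

View pics/ov3.png

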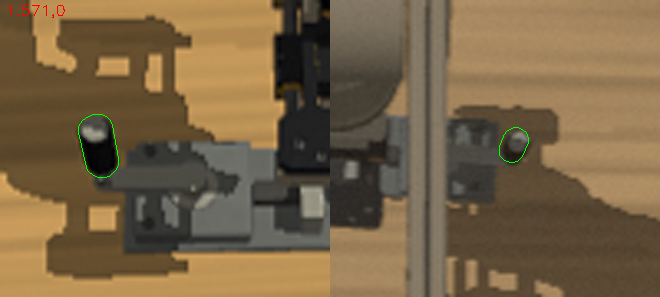

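The handle stands at the upright overlay (scene ~(98,145) of the crop) and the crank is still at 0. Now grasp it.

```bash
python3 -m handwheel '[{"dx":-15,"dy":0,"dz":0,"turn":0,"jaw":60},{"dx":-40,"dy":0,"dz":0,"turn":0,"jaw":60},{"dx":-70,"dy":0,"dz":0,"turn":0,"jaw":60},{"dx":-100,"dy":0,"dz":0,"turn":0,"jaw":60},{"dx":-122,"dy":0,"dz":0,"turn":0,"jaw":60},{"dx":-133,"dy":0,"dz":0,"turn":0,"jaw":60},{"dx":-133,"dy":0,"dz":0,"turn":0,"jaw":60},{"dx":-133,"dy":0,"dz":0,"turn":0,"jaw":60},{"dx":-133,"dy":0,"dz":0,"turn":0,"jaw":60}]'; python3 d.py .542 -.0789 .080
```

```text
time_s: 10.43
eef_pos: [0.5415, -0.0783, 0.1484]
tcp_rot: [[0.053, 0.999, -0.001], [0.999, -0.053, 0.0], [0.0, -0.001, -1.0]]
ft_force: [0.3, -0.1, -0.8]
opening: 0.0601
t 10.4333 tcp [ 0.5415 -0.0783  0.1484] yang -3.06 F [ 0.34 -0.12 -0.82] op 60.1 j6 -0.18
tool mm [-0.6  0.6 68.4]
```

```bash
python3 -m handwheel '[{"dx":-0.5,"dy":0.5,"dz":20,"turn":0,"jaw":50},{"dx":-0.5,"dy":0.5,"dz":45,"turn":0,"jaw":45},{"dx":-0.5,"dy":0.5,"dz":62,"turn":0,"jaw":40},{"dx":-0.5,"dy":0.5,"dz":69,"turn":0,"jaw":40},{"dx":-0.5,"dy":0.5,"dz":69,"turn":0,"jaw":40},{"dx":-0.5,"dy":0.5,"dz":69,"turn":0,"jaw":40}]'; python3 d.py .542 -.0789 .080;  python3 -m handwheel '[{"dx":0,"dy":0,"dz":0,"turn":0,"jaw":25},{"dx":0,"dy":0,"dz":0,"turn":0,"jaw":10},{"dx":0,"dy":0,"dz":0,"turn":0,"jaw":10},{"dx":0,"dy":0,"dz":0,"turn":0,"jaw":10},{"dx":0,"dy":0,"dz":0,"turn":0,"jaw":10},{"dx":0,"dy":0,"dz":0,"turn":0,"jaw":10}]'; python3 d.py .542 -.0789 .080
```

```text
time_s: 10.93
eef_pos: [0.5423, -0.0786, 0.0801]
tcp_rot: [[0.052, 0.999, -0.0], [0.999, -0.052, 0.0], [0.0, -0.0, -1.0]]
ft_force: [0.2, 0.7, 0.5]
opening: 0.0397
t 10.9333 tcp [ 0.5423 -0.0786  0.0801] yang -2.98 F [0.24 0.75 0.5 ] op 39.7 j6 -0.19
tool mm [-0.3 -0.2  0.1]
time_s: 11.43
eef_pos: [0.5426, -0.0796, 0.0807]
tcp_rot: [[0.053, 0.999, 0.001], [0.999, -0.053, -0.0], [-0.0, 0.001, -1.0]]
ft_force: [-2.5, 0.3, 5.4]
opening: 0.0198
t 11.4333 tcp [ 0.5426 -0.0796  0.0807] yang -3.05 F [-2.55  0.26  5.35] op 19.8 j6 -0.19
tool mm [ 0.7 -0.6  0.7]
```

```bash
python3 - <<'E'
import numpy as np
for a0 in (0,60,120,180):
    a=np.radians(a0+np.arange(6,61,6)); b=np.radians(a0)
    print(a0,[(round(55*(np.cos(b)-np.cos(x)),1),round(55*(np.sin(b)-np.sin(x)),1)) for x in a])
E
```

```text
0 [(np.float64(0.3), np.float64(-5.7)), (np.float64(1.2), np.float64(-11.4)), (np.float64(2.7), np.float64(-17.0)), (np.float64(4.8), np.float64(-22.4)), (np.float64(7.4), np.float64(-27.5)), (np.float64(10.5), np.float64(-32.3)), (np.float64(14.1), np.float64(-36.8)), (np.float64(18.2), np.float64(-40.9)), (np.float64(22.7), np.float64(-44.5)), (np.float64(27.5), np.float64(-47.6))]
60 [(np.float64(5.1), np.float64(-2.6)), (np.float64(10.5), np.float64(-4.7)), (np.float64(16.1), np.float64(-6.2)), (np.float64(21.8), np.float64(-7.1)), (np.float64(27.5), np.float64(-7.4)), (np.float64(33.2), np.float64(-7.1)), (np.float64(38.9), np.float64(-6.2)), (np.float64(44.5), np.float64(-4.7)), (np.float64(49.9), np.float64(-2.6)), (np.float64(55.0), np.float64(-0.0))]
120 [(np.float64(4.8), np.float64(3.1)), (np.float64(9.3), np.float64(6.8)), (np.float64(13.4), np.float64(10.8)), (np.float64(17.0), np.float64(15.3)), (np.float64(20.1), np.float64(20.1)), (np.float64(22.7), np.float64(25.3)), (np.float64(24.8), np.float64(30.6)), (np.float64(26.3), np.float64(36.2)), (np.float64(27.2), np.float64(41.9)), (np.float64(27.5), np.float64(47.6))]
180 [(np.float64(-0.3), np.float64(5.7)), (np.float64(-1.2), np.float64(11.4)), (np.float64(-2.7), np.float64(17.0)), (np.float64(-4.8), np.float64(22.4)), (np.float64(-7.4), np.float64(27.5)), (np.float64(-10.5), np.float64(32.3)), (np.float64(-14.1), np.float64(36.8)), (np.float64(-18.2), np.float64(40.9)), (np.float64(-22.7), np.float64(44.5)), (np.float64(-27.5), np.float64(47.6))]
```

```bash
cat > c.py <<'E'
from cell import ctrl
from h import *
o=ctrl.get_obs(); p=np.array(o['eef_pos']); F=np.array(o['ft_force']); v=p-Cax; v[2]=0
al=np.degrees(np.arctan2(-v@X,-v@Y))%360; er=v/np.linalg.norm(v); et=np.cross(er,Zv)
print('t %.2f alpha %.1f r %.1f z %.1f Ft(resist) %.2f Fr %.2f Fz %.2f op %.1f'%(o['time_s'],al,1e3*np.linalg.norm(v),p[2]*1e3,-F@et,F@er,F[2],o['opening']*1e3))
E
python3 c.py
python3 -m handwheel '[{"dx":0.3,"dy":-5.7,"dz":0,"turn":0,"jaw":10},{"dx":1.2,"dy":-11.4,"dz":0,"turn":0,"jaw":10},{"dx":2.7,"dy":-17,"dz":0,"turn":0,"jaw":10},{"dx":4.8,"dy":-22.4,"dz":0,"turn":0,"jaw":10},{"dx":7.4,"dy":-27.5,"dz":0,"turn":0,"jaw":10}]' >/dev/null; python3 c.py
python3 -m handwheel '[{"dx":0,"dy":0,"dz":0,"turn":0,"jaw":10},{"dx":0,"dy":0,"dz":0,"turn":0,"jaw":10}]'; python3 c.py
```

```text
t 11.43 alpha 359.3 r 55.6 z 80.7 Ft(resist) -2.55 Fr -0.17 Fz 5.35 op 19.8
t 11.85 alpha 28.2 r 55.5 z 80.9 Ft(resist) 5.00 Fr 0.91 Fz 2.07 op 19.8
time_s: 12.02
eef_pos: [0.5154, -0.0711, 0.0807]
tcp_rot: [[0.053, 0.999, 0.002], [0.999, -0.053, -0.001], [-0.001, 0.002, -1.0]]
ft_force: [0.6, -1.5, 6.5]
opening: 0.0195
t 12.02 alpha 29.0 r 55.5 z 80.7 Ft(resist) 1.30 Fr 0.90 Fz 6.55 op 19.5
```

```bash
python3 -m handwheel '[{"dx":3.1,"dy":-4.8,"dz":0,"turn":0,"jaw":10},{"dx":6.7,"dy":-9.3,"dz":0,"turn":0,"jaw":10},{"dx":10.8,"dy":-13.4,"dz":0,"turn":0,"jaw":10},{"dx":15.3,"dy":-17,"dz":0,"turn":0,"jaw":10},{"dx":20.1,"dy":-20.1,"dz":0,"turn":0,"jaw":10},{"dx":25.2,"dy":-22.7,"dz":0,"turn":0,"jaw":10},{"dx":30.6,"dy":-24.8,"dz":0,"turn":0,"jaw":10},{"dx":36.2,"dy":-26.3,"dz":0,"turn":0,"jaw":10},{"dx":41.9,"dy":-27.2,"dz":0,"turn":0,"jaw":10},{"dx":47.6,"dy":-27.5,"dz":0,"turn":0,"jaw":10}]' >/dev/null; python3 c.py
python3 -m handwheel '[{"dx":5.7,"dy":0.3,"dz":0,"turn":0,"jaw":10},{"dx":11.4,"dy":1.2,"dz":0,"turn":0,"jaw":10},{"dx":17,"dy":2.7,"dz":0,"turn":0,"jaw":10},{"dx":22.4,"dy":4.8,"dz":0,"turn":0,"jaw":10},{"dx":27.5,"dy":7.4,"dz":0,"turn":0,"jaw":10}]' >/dev/null; python3 c.py
```

```text
t 12.85 alpha 88.7 r 55.0 z 80.6 Ft(resist) 5.14 Fr 4.26 Fz 10.20 op 19.3
t 13.27 alpha 119.4 r 54.8 z 80.5 Ft(resist) 4.98 Fr 3.68 Fz 12.04 op 19.6
```

```bash
python3 -m handwheel '[{"dx":4.8,"dy":3.1,"dz":-1,"turn":0,"jaw":10},{"dx":9.3,"dy":6.8,"dz":-1.5,"turn":0,"jaw":10},{"dx":13.4,"dy":10.8,"dz":-1.5,"turn":0,"jaw":10},{"dx":17,"dy":15.3,"dz":-1.5,"turn":0,"jaw":10},{"dx":20.1,"dy":20.1,"dz":-1.5,"turn":0,"jaw":10},{"dx":22.7,"dy":25.3,"dz":-1.5,"turn":0,"jaw":10},{"dx":24.8,"dy":30.6,"dz":-1.5,"turn":0,"jaw":10},{"dx":26.3,"dy":36.2,"dz":-1.5,"turn":0,"jaw":10}]' >/dev/null; python3 c.py
```

```text
t 13.93 alpha 167.1 r 54.6 z 80.8 Ft(resist) 5.11 Fr -0.60 Fz 5.13 op 19.6
```

```bash
python3 - <<'E'
import numpy as np
for a0,s,n in ((168,4,10),(208,2,10),(228,2,10),(248,2,10),(268,2,10),(288,2,10),(308,2,10)):
    a=np.radians(a0+s*np.arange(1,n+1)); b=np.radians(a0)
    print(a0,[(float(round(55*(np.cos(b)-np.cos(x)),1)),float(round(55*(np.sin(b)-np.sin(x)),1))) for x in a])
from cell import ctrl
import cv2
r=[]
for n,b in(('scene',(200,310,190,380)),('top',(120,220,200,373))):
    f=ctrl.grab_frame(n)['frame'][b[0]:b[1],b[2]:b[3]]
    r.append(cv2.resize(f,(600,300),interpolation=cv2.INTER_CUBIC))
cv2.imwrite("pics/g4.png",np.vstack(r))
E
```

```text
168 [(0.7, 3.8), (1.1, 7.6), (1.2, 11.4), (1.1, 15.3), (0.7, 19.1), (-0.0, 22.9), (-0.9, 26.6), (-2.1, 30.2), (-3.6, 33.8), (-5.2, 37.3)]
208 [(-0.9, 1.7), (-1.9, 3.3), (-3.0, 4.9), (-4.1, 6.5), (-5.2, 8.0), (-6.4, 9.5), (-7.7, 11.0), (-9.0, 12.4), (-10.4, 13.7), (-11.8, 15.1)]
228 [(-1.4, 1.3), (-2.9, 2.5), (-4.5, 3.6), (-6.0, 4.7), (-7.7, 5.8), (-9.3, 6.8), (-11.0, 7.7), (-12.7, 8.6), (-14.4, 9.4), (-16.2, 10.1)]
248 [(-1.8, 0.7), (-3.6, 1.3), (-5.4, 1.9), (-7.3, 2.4), (-9.2, 2.8), (-11.1, 3.2), (-12.9, 3.5), (-14.9, 3.7), (-16.8, 3.9), (-18.7, 4.0)]
268 [(-1.9, 0.0), (-3.8, 0.0), (-5.8, -0.1), (-7.7, -0.3), (-9.6, -0.5), (-11.5, -0.8), (-13.4, -1.2), (-15.2, -1.6), (-17.1, -2.1), (-18.9, -2.7)]
288 [(-1.8, -0.6), (-3.6, -1.3), (-5.4, -2.1), (-7.1, -2.9), (-8.8, -3.7), (-10.5, -4.7), (-12.1, -5.7), (-13.8, -6.7), (-15.3, -7.8), (-16.9, -9.0)]
308 [(-1.5, -1.2), (-2.9, -2.5), (-4.3, -3.8), (-5.7, -5.1), (-7.0, -6.5), (-8.3, -8.0), (-9.5, -9.5), (-10.6, -11.0), (-11.7, -12.6), (-12.8, -14.2)]
```

View pics/g4.png

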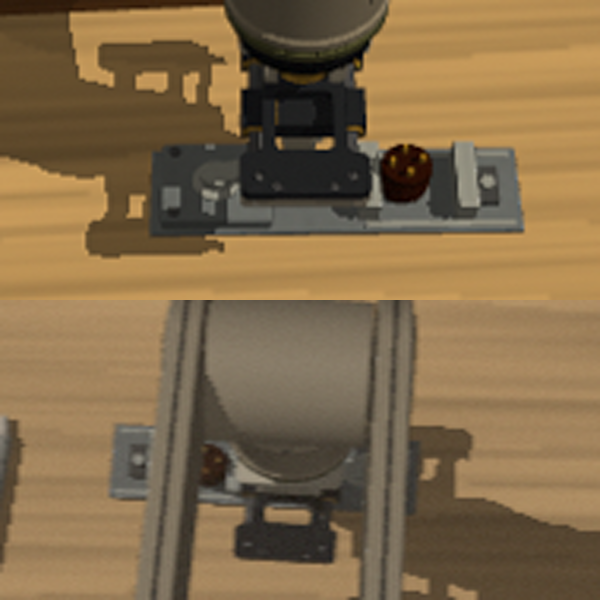

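```bash
python3 -m handwheel '[{"dx":0.7,"dy":3.8,"dz":0,"turn":0,"jaw":10},{"dx":1.1,"dy":7.6,"dz":0,"turn":0,"jaw":10},{"dx":1.2,"dy":11.4,"dz":0,"turn":0,"jaw":10},{"dx":1.1,"dy":15.3,"dz":0,"turn":0,"jaw":10},{"dx":0.7,"dy":19.1,"dz":0,"turn":0,"jaw":10}]' >/dev/null; python3 c.py
python3 -m handwheel '[{"dx":-0.7,"dy":3.8,"dz":0,"turn":0,"jaw":10},{"dx":-1.6,"dy":7.5,"dz":0,"turn":0,"jaw":10},{"dx":-2.8,"dy":11.1,"dz":0,"turn":0,"jaw":10},{"dx":-4.3,"dy":14.7,"dz":0,"turn":0,"jaw":10},{"dx":-5.9,"dy":18.2,"dz":0,"turn":0,"jaw":10}]' >/dev/null; python3 c.py
```

```text
t 14.45 alpha 187.5 r 54.6 z 80.8 Ft(resist) 4.49 Fr -1.17 Fz 4.17 op 19.2
t 14.87 alpha 207.6 r 54.6 z 80.8 Ft(resist) 5.68 Fr -1.55 Fz 4.08 op 19.7
```

```bash
python3 -m handwheel '[{"dx":-0.9,"dy":1.7,"dz":0,"turn":0,"jaw":10},{"dx":-1.9,"dy":3.3,"dz":0,"turn":0,"jaw":10},{"dx":-3,"dy":4.9,"dz":0,"turn":0,"jaw":10},{"dx":-4.1,"dy":6.5,"dz":0,"turn":0,"jaw":10},{"dx":-5.2,"dy":8,"dz":0,"turn":0,"jaw":10}]' >/dev/null; python3 c.py
python3 -m handwheel '[{"dx":-1.2,"dy":1.5,"dz":0,"turn":0,"jaw":10},{"dx":-2.5,"dy":3,"dz":0,"turn":0,"jaw":10},{"dx":-3.8,"dy":4.4,"dz":0,"turn":0,"jaw":10},{"dx":-5.2,"dy":5.7,"dz":0,"turn":0,"jaw":10},{"dx":-6.6,"dy":7.1,"dz":0,"turn":0,"jaw":10}]' >/dev/null; python3 c.py
```

```text
t 15.28 alpha 217.7 r 54.7 z 80.8 Ft(resist) 5.06 Fr -1.14 Fz 3.86 op 19.6
t 15.70 alpha 227.8 r 54.7 z 80.8 Ft(resist) 5.90 Fr -1.73 Fz 3.57 op 19.3
```

```bash
echo 'import sys; sys.exit(1 if -F@et>7.5 else 0)' >> c.py
python3 -m handwheel '[{"dx":-1.4,"dy":1.3,"dz":0,"turn":0,"jaw":10},{"dx":-2.9,"dy":2.5,"dz":0,"turn":0,"jaw":10}]' >/dev/null; python3 c.py && python3 -m handwheel '[{"dx":-1.6,"dy":1.1,"dz":0,"turn":0,"jaw":10},{"dx":-3.1,"dy":2.2,"dz":0,"turn":0,"jaw":10}]' >/dev/null && python3 c.py && python3 -m handwheel '[{"dx":-1.7,"dy":1.1,"dz":0,"turn":0,"jaw":10},{"dx":-3.3,"dy":2.1,"dz":0,"turn":0,"jaw":10}]' >/dev/null && python3 c.py && python3 -m handwheel '[{"dx":-1.7,"dy":0.9,"dz":0,"turn":0,"jaw":10},{"dx":-3.4,"dy":1.8,"dz":0,"turn":0,"jaw":10}]' >/dev/null && python3 c.py && python3 -m handwheel '[{"dx":-1.7,"dy":0.8,"dz":0,"turn":0,"jaw":10},{"dx":-3.5,"dy":1.5,"dz":0,"turn":0,"jaw":10}]' >/dev/null && python3 c.py
python3 - <<'E'
from cell import ctrl
import cv2,numpy as np
r=[]
for n,b in(('scene',(230,300,270,370)),('top',(145,205,220,306))):
    f=ctrl.grab_frame(n)['frame'][b[0]:b[1],b[2]:b[3]]
    r.append(cv2.resize(f,(400,280),interpolation=cv2.INTER_CUBIC))
cv2.imwrite("pics/g5.png",np.hstack(r))
E
```

```text
t 15.87 alpha 231.8 r 54.8 z 80.8 Ft(resist) 4.93 Fr -1.76 Fz 3.50 op 19.5
t 16.03 alpha 235.7 r 54.8 z 80.8 Ft(resist) 3.63 Fr -2.05 Fz 3.39 op 19.5
t 16.20 alpha 239.8 r 54.8 z 80.8 Ft(resist) 5.33 Fr -1.97 Fz 3.12 op 19.2
t 16.37 alpha 243.7 r 54.9 z 80.9 Ft(resist) 4.71 Fr -2.11 Fz 3.18 op 19.5
t 16.53 alpha 247.7 r 54.9 z 80.9 Ft(resist) 4.80 Fr -1.06 Fz 2.63 op 19.7
```

View pics/g5.png

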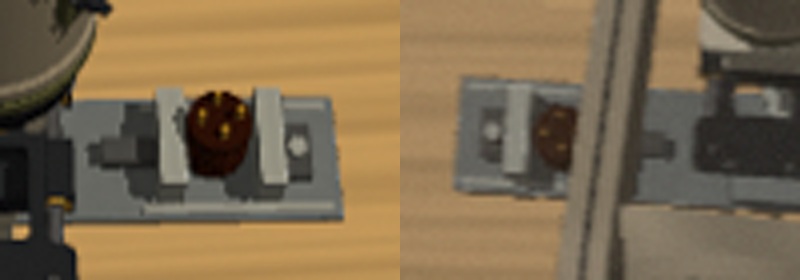

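```bash
python3 -m handwheel '[{"dx":-0.9,"dy":0.3,"dz":0,"turn":0,"jaw":10},{"dx":-1.8,"dy":0.7,"dz":0,"turn":0,"jaw":10}]' >/dev/null; python3 c.py && python3 -m handwheel '[{"dx":-0.9,"dy":0.3,"dz":0,"turn":0,"jaw":10},{"dx":-1.8,"dy":0.6,"dz":0,"turn":0,"jaw":10}]' >/dev/null && python3 c.py && python3 -m handwheel '[{"dx":-0.9,"dy":0.3,"dz":0,"turn":0,"jaw":10},{"dx":-1.8,"dy":0.6,"dz":0,"turn":0,"jaw":10}]' >/dev/null && python3 c.py && python3 -m handwheel '[{"dx":-0.9,"dy":0.2,"dz":0,"turn":0,"jaw":10},{"dx":-1.9,"dy":0.5,"dz":0,"turn":0,"jaw":10}]' >/dev/null && python3 c.py && python3 -m handwheel '[{"dx":-0.9,"dy":0.2,"dz":0,"turn":0,"jaw":10},{"dx":-1.9,"dy":0.4,"dz":0,"turn":0,"jaw":10}]' >/dev/null && python3 c.py && python3 -m handwheel '[{"dx":-0.9,"dy":0.2,"dz":0,"turn":0,"jaw":10},{"dx":-1.9,"dy":0.3,"dz":0,"turn":0,"jaw":10}]' >/dev/null && python3 c.py
```

```text
t 16.80 alpha 249.9 r 54.9 z 80.9 Ft(resist) 5.45 Fr -2.69 Fz 2.84 op 19.4
t 16.97 alpha 251.9 r 54.9 z 80.9 Ft(resist) 4.87 Fr -2.11 Fz 2.09 op 19.9
t 17.13 alpha 253.8 r 55.0 z 80.9 Ft(resist) 5.08 Fr -1.73 Fz 2.24 op 19.9
t 17.30 alpha 255.8 r 55.0 z 80.9 Ft(resist) 4.55 Fr -2.13 Fz 2.70 op 19.3
t 17.47 alpha 257.9 r 55.0 z 80.9 Ft(resist) 4.70 Fr -2.00 Fz 2.12 op 19.6
t 17.63 alpha 259.9 r 55.0 z 80.9 Ft(resist) 4.61 Fr -0.93 Fz 2.39 op 19.8
```

```bash
python3 -m handwheel '[{"dx":-0.9,"dy":0.2,"dz":0,"turn":0,"jaw":10},{"dx":-1.9,"dy":0.3,"dz":0,"turn":0,"jaw":10}]' >/dev/null; python3 c.py && python3 -m handwheel '[{"dx":-0.9,"dy":0.1,"dz":0,"turn":0,"jaw":10},{"dx":-1.9,"dy":0.2,"dz":0,"turn":0,"jaw":10}]' >/dev/null && python3 c.py && python3 -m handwheel '[{"dx":-0.9,"dy":0.1,"dz":0,"turn":0,"jaw":10},{"dx":-1.9,"dy":0.1,"dz":0,"turn":0,"jaw":10}]' >/dev/null && python3 c.py && python3 -m handwheel '[{"dx":-0.9,"dy":0,"dz":0,"turn":0,"jaw":10},{"dx":-1.9,"dy":0.1,"dz":0,"turn":0,"jaw":10}]' >/dev/null && python3 c.py && python3 -m handwheel '[{"dx":-0.9,"dy":0,"dz":0,"turn":0,"jaw":10},{"dx":-1.9,"dy":0,"dz":0,"turn":0,"jaw":10}]' >/dev/null && python3 c.py
```

```text
t 17.80 alpha 261.8 r 55.0 z 80.9 Ft(resist) 5.76 Fr -1.40 Fz 1.41 op 19.4
t 17.97 alpha 263.8 r 55.0 z 80.9 Ft(resist) 4.86 Fr -1.66 Fz 2.11 op 19.4
t 18.13 alpha 265.8 r 55.0 z 80.9 Ft(resist) 4.26 Fr -2.45 Fz 1.03 op 19.8
t 18.30 alpha 267.8 r 55.1 z 80.9 Ft(resist) 4.51 Fr -1.17 Fz 1.28 op 19.4
t 18.47 alpha 269.7 r 55.1 z 80.9 Ft(resist) 5.87 Fr -1.63 Fz 1.02 op 19.3
```

```bash
python3 -m handwheel '[{"dx":-0.9,"dy":0,"dz":0,"turn":0,"jaw":10},{"dx":-1.9,"dy":-0.1,"dz":0,"turn":0,"jaw":10}]' >/dev/null; python3 c.py && python3 -m handwheel '[{"dx":-0.9,"dy":-0.1,"dz":0,"turn":0,"jaw":10},{"dx":-1.9,"dy":-0.1,"dz":0,"turn":0,"jaw":10}]' >/dev/null && python3 c.py && python3 -m handwheel '[{"dx":-0.9,"dy":-0.1,"dz":0,"turn":0,"jaw":10},{"dx":-1.9,"dy":-0.2,"dz":0,"turn":0,"jaw":10}]' >/dev/null && python3 c.py && python3 -m handwheel '[{"dx":-0.9,"dy":-0.1,"dz":0,"turn":0,"jaw":10},{"dx":-1.9,"dy":-0.3,"dz":0,"turn":0,"jaw":10}]' >/dev/null && python3 c.py && python3 -m handwheel '[{"dx":-0.9,"dy":-0.2,"dz":0,"turn":0,"jaw":10},{"dx":-1.9,"dy":-0.4,"dz":0,"turn":0,"jaw":10}]' >/dev/null && python3 c.py
```

```text
t 18.63 alpha 271.6 r 55.1 z 80.9 Ft(resist) 4.42 Fr -1.70 Fz 1.03 op 19.4
t 18.80 alpha 273.4 r 55.1 z 80.9 Ft(resist) 6.98 Fr -1.27 Fz -0.20 op 19.2
t 18.97 alpha 274.9 r 55.1 z 80.9 Ft(resist) 8.78 Fr 0.08 Fz -0.31 op 19.4
```

```bash
python3 -m handwheel '[{"dx":0,"dy":0,"dz":0,"turn":0,"jaw":10}]' >/dev/null; python3 c.py;python3 -m handwheel '[{"dx":0,"dy":0,"dz":0,"turn":0,"jaw":10}]' >/dev/null; python3 c.py
```

```text
t 19.05 alpha 275.0 r 55.1 z 80.9 Ft(resist) 6.78 Fr -1.04 Fz 0.70 op 19.3
t 19.13 alpha 275.0 r 55.1 z 80.9 Ft(resist) 8.54 Fr -1.16 Fz 1.11 op 19.1
```

```bash
python3 -m handwheel '[{"dx":-0.5,"dy":-0.1,"dz":0,"turn":0,"jaw":10},{"dx":-1,"dy":-0.1,"dz":0,"turn":0,"jaw":10}]' >/dev/null; python3 c.py;python3 -m handwheel '[{"dx":0,"dy":0,"dz":0,"turn":0,"jaw":10}]' >/dev/null; python3 c.py
```

```text
t 19.30 alpha 275.6 r 55.1 z 81.0 Ft(resist) 10.25 Fr -0.48 Fz 0.67 op 19.7
t 19.38 alpha 275.6 r 55.1 z 81.0 Ft(resist) 9.40 Fr -0.61 Fz -0.05 op 19.8
```

```bash
python3 -m handwheel '[{"dx":1,"dy":0,"dz":0,"turn":0,"jaw":10},{"dx":2,"dy":0,"dz":0,"turn":0,"jaw":10}]' >/dev/null; python3 c.py; python3 -m handwheel '[{"dx":0,"dy":0,"dz":0,"turn":0,"jaw":45},{"dx":0,"dy":0,"dz":0,"turn":0,"jaw":45},{"dx":0,"dy":0,"dz":0,"turn":0,"jaw":45},{"dx":0,"dy":0,"dz":0,"turn":0,"jaw":45},{"dx":0,"dy":0,"dz":-15,"turn":0,"jaw":45},{"dx":0,"dy":0,"dz":-45,"turn":0,"jaw":45},{"dx":0,"dy":0,"dz":-80,"turn":0,"jaw":45},{"dx":0,"dy":0,"dz":-110,"turn":0,"jaw":45}]'
python3 -m handwheel '[{"dx":-30,"dy":-15,"dz":0,"turn":0,"jaw":45},{"dx":-65,"dy":-30,"dz":0,"turn":0,"jaw":45},{"dx":-100,"dy":-45,"dz":0,"turn":0,"jaw":45},{"dx":-135,"dy":-60,"dz":0,"turn":0,"jaw":45},{"dx":-170,"dy":-75,"dz":0,"turn":0,"jaw":45},{"dx":-205,"dy":-90,"dz":0,"turn":0,"jaw":45},{"dx":-235,"dy":-100,"dz":0,"turn":0,"jaw":45},{"dx":-235,"dy":-100,"dz":0,"turn":0,"jaw":45}]'
python3 - <<'E'
from cell import ctrl
from h import *
cr=np.radians(275.6); arm=-Y*np.cos(cr)-X*np.sin(cr)
r=[]
for n,b in(('scene',(230,300,200,370)),('top',(145,215,210,380))):
    F=ctrl.grab_frame(n)['frame']; cv2.imwrite(f'pics/end_{n}.png',F); f=F[b[0]:b[1],b[2]:b[3]]
    f=cv2.resize(f,None,fx=4.2,fy=4.2,interpolation=cv2.INTER_CUBIC)
    pts=((np.array([proj(n,p) for p in sleeve(1.571,arm=arm)])-[b[2],b[0]]+.5)*4.2-.5).astype(np.int32)
    cv2.polylines(f,[cv2.convexHull(pts)],True,(0,255,0),1)
    r.append(f)
cv2.imwrite("pics/end.png",np.vstack(r))
E
```

```text
t 19.55 alpha 275.0 r 55.0 z 81.0 Ft(resist) 2.25 Fr -0.46 Fz -0.13 op 19.6
time_s: 20.22
eef_pos: [0.5989, -0.0324, 0.1928]
tcp_rot: [[0.054, 0.999, -0.0], [0.999, -0.054, -0.0], [-0.0, -0.0, -1.0]]
ft_force: [0.9, 0.2, 0.0]
opening: 0.0449
time_s: 20.88
eef_pos: [0.4843, -0.2666, 0.1914]
tcp_rot: [[0.058, 0.998, -0.001], [0.998, -0.058, -0.003], [-0.003, -0.0, -1.0]]
ft_force: [-0.5, -0.3, 0.4]
opening: 0.0449
```

View pics/end.png

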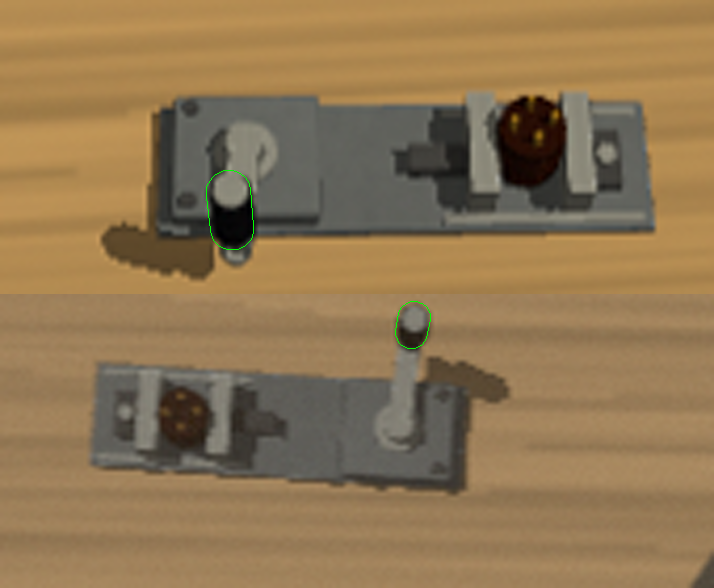

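View pics/end_top.png

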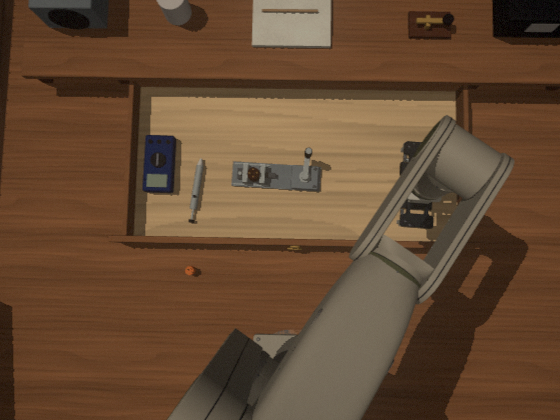

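Both views show the form touching both jaws, the handle standing upright and the bystanders in place. The arm is clear, so I'm handing in.

```bash
python3 - <<'E'
from cell import ctrl
print(ctrl.hand_in())
E
```

```text
the job is handed in; nothing more can be done
None
```

The crank handle is up at its stop, the coil form is clamped between the jaws, and I handed the job in at about 21 s of the 72 s allowed. No verdict came back.

- **Handle:** I pinched it and lifted it to about 44°. Then I pushed its inner side outward until it hit the hard stop, where the force jumped from 4 N to 21 N. An overlay on both pictures showed it upright with the crank still at its start before I turned anything.
- **Crank:** I turned it clockwise by the handle to about 275° (0.77 turn). It ran at about 5 N empty and started to bite near 272°. I stopped at 9.4–10.3 N, a rise of about 4.8 N, which by the given ratio is roughly 29 N of clamping. I then eased off and let go.
- **Last checks:** The pictures show the form touching both jaw faces, the handle upright, and the robot touching nothing. The multimeter and pump are where they were. The arm hid the hex keys in the last top view, but nothing I did came near them.
- **Less certain:** The force reading varied by about 1 N. While I eased off, the measured angle dropped 0.6° (about 0.6 mm at the handle). That is probably give in the grip. If the crank did turn back that far, the clamp would still be around 20 N.
- **Side force while lifting:** The sideways force reached about 8 N during the first lift. The crank did not visibly move.

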